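# Set the depth stop on a mortar cube and clamp it

## Task

Lower the depth-stop rod of the stand, by its black knob, until its brass foot just rests on the mortar cube below it, gently, without shoving the cube. Then swing the clamp lever by its red post fully round to the locked position, so that the stop stays clamped while still touching the cube. Leave the other things on the bench where they are.

Things in the scene. Friction and masses are not known exactly. Their poses are not given: they have to be found in the camera images.
- stand: grey depth-stop stand fixed to the bench (base 205 x 130 x 18 mm, 30 mm steel column, top at 214 mm, and a head block 44 x 68 x 40 mm whose top is 202 mm above the bench). Its origin is on the bench exactly under the axis of the stop rod; its z is up, its x points from the rod to the column (95 mm away). It does not move during the work, but stands elsewhere and turned differently each time
- stop_rod: vertical 12 mm steel stop rod in the head of the stand, with a round black knob (34 mm diameter, 22 mm high) on top; origin at the centre of the knob's top face, z up. The knob top starts 293 to 305 mm above the bench; the rod slides down to at most 220 mm, stays where it is left, and takes about 4 N to push down while the clamp is open
- rod_end (a point): lower end of the steel rod, on its axis, 150 mm below the knob's top. An 18 mm brass foot is screwed in here; how far is not known: its contact face lies 11 to 35 mm below this point, so where it meets the cube must be felt. More than 20 N of the foot on the cube would spoil the cube
- cube_centre (a point): centre of the grey mortar cube (40 x 41 x 40 mm, loose) that stands on the round steel anvil under the foot; the top of the cube is 20 mm above this point and 75 to 95 mm above the bench, as the anvil's height varies
- mortar_cube: the same mortar cube under the stop; origin at the centre of its underside
- clamp_lever (a joint): angle of the clamp lever, rad: 0 fully open (lever points along the stand's -x), grows counter-clockwise seen from above, 1.6 at its end stop (lever points about along the stand's -y) = locked. It starts between 0 and 0.3, stays where it is left, turns with about 2 N at the post and about 3 N in the last third, where a clamp shoe inside the head grips the rod
- lever_post (a point): on the axis of the upright round red post at the end of the clamp lever (12 mm diameter), 13 mm below its top and 229 mm above the bench; the post is free from 216 mm to 242 mm. It moves with the lever on a level circle of 75 mm radius about lever_pivot
- lever_pivot (a point): on the vertical axis of the clamp lever, on top of the head, 202 mm above the bench and 17.6 mm from the rod axis on the stand's -y side
- spare_cube_a: spare mortar cube, 40 mm, a bystander on the bench to the left; origin at its underside
- spare_cube_b: second spare mortar cube, 40 mm, a bystander to the left; origin at its underside
- stopwatch: black stopwatch 71 x 60 x 19 mm lying on the bench to the right, a bystander; origin at its underside
- sample_tin: round sample tin, 66 mm diameter, 46 mm high, a bystander to the right; origin at its underside
Mind the look-alikes: they are no part of the job. What is shaped like the mortar_cube but pink or purple is not meant.

How it is judged:
By the outcome, as a careful person would: the job done as asked, in the order asked, and still so for the second after the job is handed in, with the robot touching nothing.
It also fails if it takes over 67 s, if anything falls off the work surface, if the arm or the gripper's body presses on something with over 40 N, if the wrist force passes 120 N, or if a joint passes its speed limit or range.

## Robot

A 7-joint arm with a two-finger parallel gripper is mounted at the origin on a cart in front of the work surface, level with it; the furniture and walls round the work are solid. World frame = base frame: x ahead of the robot, y to its left, z up, the work surface at z = 0. Lengths are in mm, angles in degrees, forces in N, time in s.
With the tool pointing down it reaches from about 350 to 775 mm from the base axis. Payload 3.1 kg.
Tool frame: the origin (TCP) lies at the very end of the fingers, on their centre line; the grasp point (between the pads) lies 19 mm behind it (env.tcp_to_grasp is the distance from the TCP to the grasp point, in mm); z points along the fingers, x is the direction in which the jaws open and shut, and the axes are right-handed (so a half turn about z gives the same grasp; the last joint's range is limited). The gripper opens to 85 mm and grips with 20 to 120 N. Pads are 22 mm wide; open, the fingers measure 114 mm over their backs; the gripper's body (76 mm by 85 mm) begins 54 mm behind the grasp point. The pads swing forward as they close: fully open they stand 13 mm farther back than shut.
Start: joints at [69.173, 17.813, 0.802, 86.603, -0.252, 75.585, -1.558], TCP at [173.984, -521.773, 231.304] pointing down, gripper open.
Joint ranges: [-154.91, 154.91], [-16.99, 109.72], [-72.82, 74.43], [7.12, 147.25], [-82.49, 262.49], [11.32, 116.49], [-174.64, 174.64]. Speed limits (degrees/s): [159.86, 159.86, 180, 180, 180, 180, 180].

## Interface

Orientations are given as a 3x3 rotation matrix whose columns are the frame's x, y, z axes.
In Python, from workcell import status, imaging, env, trace, place_of gives the robot as it stands.
- The arm moves only by the tool drive_tool, never from a script. Its argument "targets" is a list of rows, each an object of numbers: "claw": the closure, from -1 (fully open) to 1 (shut); "dx", "dy", "dz": the shift along the world's x, y, z in m; "twist": the turn about the world's z in degrees. A call has 1 to 12 rows; each row shifts and turns the commanded pose from where the row before left it; what a row does not reach is not made up. A row lasts 1/10 s, in which the tool goes at most 50 mm and 8.59 degrees, less where a joint would pass 70% of its speed; a pose out of reach is approached as far as the arm can. A call is refused whole if a number of a shift passes 0.05 or a number of a turn 8.59, either way. A call with a gripper value outside its range is refused whole. The fingers move at their own pace and stop on an object; the grip force is fixed at half the most. Time passes only in rows, so rows that do not move let the fingers close. It gives the time, the measured TCP pose, the force and the opening at its end, in the units of the state.
- status.sense(): the state, without advancing time (a new reading comes with each control period).
- imaging.read_camera(name): name is "side" or "top"; returns the picture (480x640x3 uint8, red, green, blue); there is no depth.
- imaging.calibration(name): a dict with "fx", "fy", "cx", "cy" (pixels), "xyz" and "rotation" of the camera in the world. Camera axes: x right, y up, looking along -z (the intrinsics and any distortion apply to the point x, -y, -z); pixel columns grow to the right and rows downward; lengths in mm; the calibration is good to about 2 mm. A picture is of the moment at which its call begins. calibration takes no time and is no camera call.
- env.hand_in(): hands the job in, once; it reports no verdict.
Trained networks look in the newest picture that a camera, given by its name, has taken for a name from the list of things; names that differ only in an ending like _2 or _b are one class to them, and where a whole thing is asked for, a point or a joint stands for the part that bears it (a point fixed in the world has none). Each returns a list of dicts, best first, with "confidence" (0 to 1); they miss things now and then, are a little off and sometimes report something else, mostly with a low value. They report only what shows in the picture. A call takes as long as a camera call. They do not tell look-alikes from the thing itself.
- trace(camera, target): "pixels" (480x640 bool, what is visible of it) and "pixel" ([column, row] in pixels, amid what is visible of it).
- place_of(camera, target): "pixel" ([column, row] in pixels: a listed point, or the origin of a listed thing).
The state is a dict: "time": time; "joints": joint angles; "joint_velocities": joint speeds; "tau": joint torques, N m; "position": TCP position; "eef_rot": TCP orientation; "wrist_force": force on the tool from outside, world axes, zero at the start; "moment": the same for the moment, N m; "opening": finger opening in mm.
Only numpy, scipy, OpenCV 4.12 (cv2) and the standard library are available. Lean on these libraries where they do the work, as an engineer would, in place of code of your own. Each camera call takes 0.05 s, during which the arm holds its last target.

## Working session

There is one attempt and no reset: what is moved stays moved. The work goes in short steps, Python scripts to look and compute and a tool call to move; the robot and the scene stay as the last step left them, time stands still between calls to the robot, and variables do not carry over. Pictures are saved under pics/ and viewed, and the job is handed in when it is done.

Besides the shell and the picture viewer there is one more tool, called after "Emit:" as a command line: name --argument value ..., lists and objects as JSON in quotes. drive_tool: Moves the arm, as the interface text tells. Its arguments: {"type":"object","properties":{"targets":{"type":"array","items":{"type":"object","properties":{"claw":{"type":"number"},"dx":{"type":"number"},"dy":{"type":"number"},"dz":{"type":"number"},"twist":{"type":"number"}}}}},"required":["targets"]}

```bash
mkdir -p pics; ls; python3 - <<'E'
from workcell import status, imaging, env, trace, place_of
import cv2,numpy as np
s=status.sense();print(s['time'],s['position'],s['eef_rot'],s['wrist_force'],s['opening'])
for c in('side','top'):
    im=imaging.read_camera(c);cv2.imwrite(f'pics/{c}0.png',im[:,:,::-1])
    k=imaging.calibration(c);print(c,k)
    for t in('stand','stop_rod','rod_end','cube_centre','mortar_cube','lever_post','lever_pivot'):
        print(t,[(np.round(r['pixel'],1).tolist(),round(r['confidence'],2)) for r in place_of(c,t)])
E
```

```text
pics
0.0 [ 173.7033548  -521.06663971  230.22137625] [[ 3.16301898e-01 -9.48658191e-01 -8.63092830e-04]
 [-9.48655575e-01 -3.16303056e-01  2.23098503e-03]
 [-2.38944112e-03  1.13113025e-04 -9.99997139e-01]] [ 0.30061733  0.70484904 -0.19432388] 85.42248404975172
side {'fx': 588.4899804853458, 'fy': 588.4899804853458, 'cx': 316.02351141068607, 'cy': 228.1531937831375, 'xyz': array([   67.69184496, -1227.88835858,   911.94249063]), 'rotation': array([[ 0.92221362,  0.19200368, -0.3356436 ],
       [-0.38658901,  0.4767213 , -0.78948448],
       [ 0.00842453,  0.85782947,  0.51386539]])}
stand [([323.4, 277.5], 0.6)]
stop_rod [([323.2, 180.4], 0.54)]
rod_end [([324.5, 234.2], 0.61), ([382.7, 391.6], 0.18)]
cube_centre [([326.1, 263.3], 0.86), ([357.8, 301.1], 0.74), ([260.6, 263.3], 0.73)]
mortar_cube [([328.2, 266.3], 0.92), ([262.2, 268.6], 0.8), ([355.6, 305.6], 0.69)]
lever_post [([299.7, 215.1], 0.69)]
lever_pivot [([324.9, 212.9], 0.78)]
top {'fx': 587.3747121073133, 'fy': 587.3747121073133, 'cx': 323.2610334489322, 'cy': 235.54247833308517, 'xyz': array([ 380.87651474,  -80.75052163, 1581.52400559]), 'rotation': array([[ 0.00480315,  0.99486118, -0.10113442],
       [-0.99987453,  0.00630461,  0.01453183],
       [ 0.01509476,  0.10105194,  0.99476663]])}
stand [([319.1, 220.1], 0.97)]
stop_rod [([316.5, 205.8], 0.46)]
rod_end []
cube_centre [([372.2, 214.0], 0.73), ([281.5, 273.5], 0.52), ([317.5, 216.4], 0.4)]
mortar_cube [([368.4, 211.4], 0.75), ([279.2, 273.7], 0.75), ([321.6, 217.5], 0.37)]
lever_post [([333.3, 241.9], 0.72)]
lever_pivot [([324.3, 215.2], 0.78)]
```

View pics/side0.png

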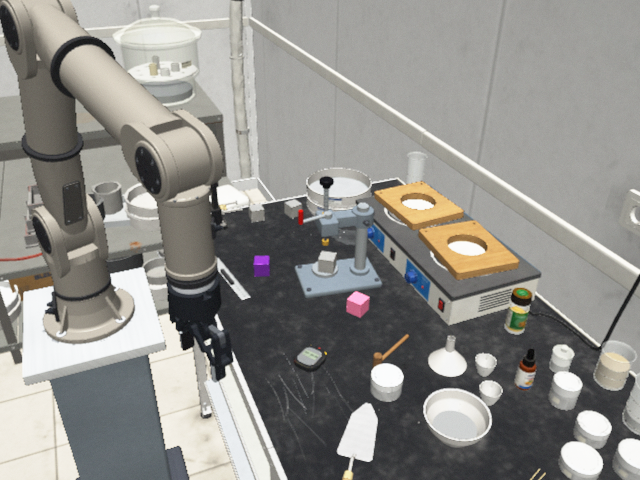

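View pics/top0.png

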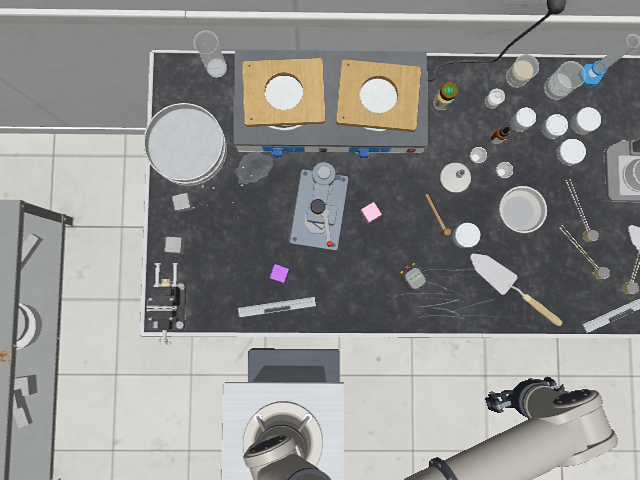

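```bash
python3 - <<'E'
import cv2
a=cv2.imread('pics/side0.png')[150:330,230:430];cv2.imwrite('pics/s0c.png',cv2.resize(a,(640,576),interpolation=cv2.INTER_CUBIC))
a=cv2.imread('pics/top0.png')[150:300,250:400];cv2.imwrite('pics/t0c.png',cv2.resize(a,(600,600),interpolation=cv2.INTER_CUBIC))
E
```

```text
(no output)
```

View pics/s0c.png

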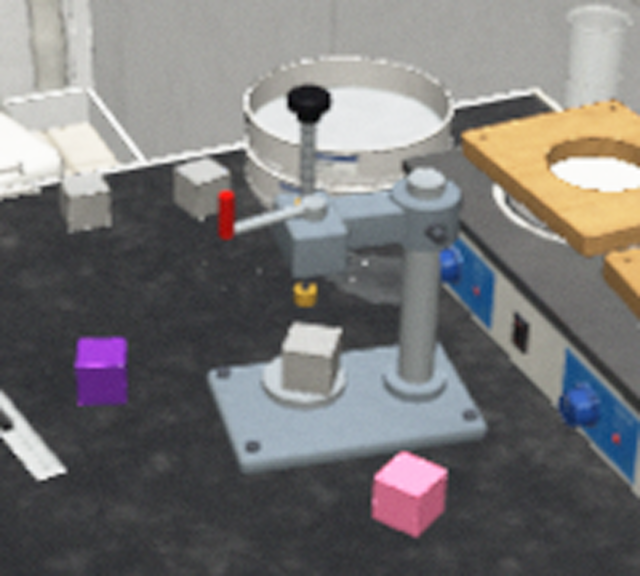

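View pics/t0c.png

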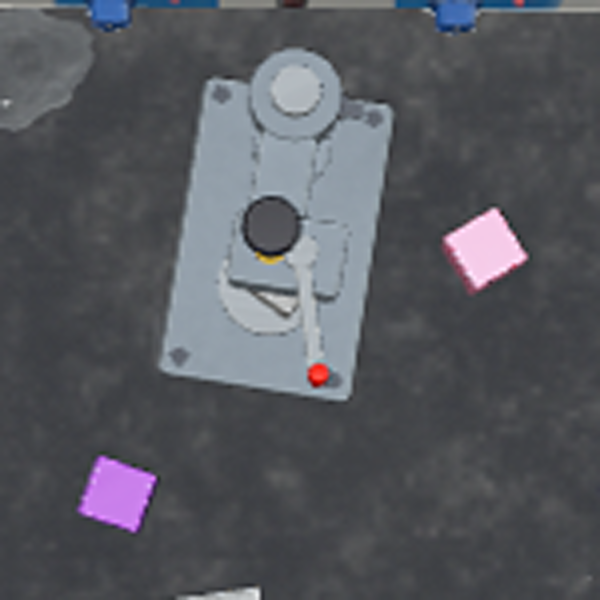

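The mortar cube meant is the grey one on the anvil (side 326,263; top ~320,220, mostly under the head). The pink cube (side 357,302) and purple cube (side 261,266) are decoys, and the two plain grey cubes by the far left edge are spares. The knob is at side (326,179) and top (318,206), and the red post is at side (301,215) and top (330,243). Next I triangulate them.

```bash
cat > h.py <<'E'
import numpy as np
from workcell import status, imaging, env, trace, place_of
def ray(c,p):
    k=imaging.calibration(c);d=np.array([(p[0]-k['cx'])/k['fx'],-(p[1]-k['cy'])/k['fy'],-1.])
    d=k['rotation']@d;return np.array(k['xyz']),d/np.linalg.norm(d)
def atz(c,p,z):
    o,d=ray(c,p);return o+d*(z-o[2])/d[2]
def tri(p,q):
    A=[];b=[];R=[]
    for c,x in(('side',p),('top',q)):
        o,d=ray(c,x);M=np.eye(3)-np.outer(d,d);A.append(M);b.append(M@o);R.append((o,M))
    x=np.linalg.solve(sum(A),sum(b));return x,[np.linalg.norm(M@(x-o)) for o,M in R]
def proj(c,X):
    k=imaging.calibration(c);v=np.array(k['rotation']).T@(np.array(X)-k['xyz']);return np.array([k['cx']+k['fx']*v[0]/-v[2],k['cy']-k['fy']*v[1]/-v[2]])
E
python3 - <<'E'
from h import *
np.set_printoptions(precision=1,suppress=True)
print('knob',tri((326.2,178.9),(317.7,206)))
print('col',tri((363.4,205.6),(324,172.2)),atz('side',(363.4,205.6),214),atz('top',(324,172.2),214))
print('post top',tri((301,210.8),(329.5,243.2)),atz('top',(329.5,243.2),242),atz('side',(301,210.8),242))
print('pivot',atz('side',(324.9,212.9),202),atz('top',(324.3,215.2),202))
print('cube',atz('side',(326.1,263.3),65))
print(atz('side',(327.5,253.5),85))
import cv2
a=cv2.cvtColor(cv2.imread('pics/side0.png')[:,:,:],cv2.COLOR_BGR2RGB).astype(int)
for c in('side','top'):
  a=cv2.imread(f'pics/{c}0.png').astype(int);b,g,r=a[...,0],a[...,1],a[...,2]
  m=(r>140)&(g<70)&(b<80);m[:, :250]=0;m[:,400:]=0;m[:150]=0;m[300:]=0
  ys,xs=np.nonzero(m);print(c,'red',xs.mean(),ys.mean(),xs.min(),xs.max(),ys.min(),ys.max(),len(xs))
  m=(a.max(2)<45).astype(np.uint8);sub=m[160:260,290:350];n,l,st,ce=cv2.connectedComponentsWithStats(sub)
  for i in range(1,n):
    if st[i,4]>30:print(c,'blk',st[i],ce[i]+[290,160])
# base corners top camera, z=18
for p in((204,78),(394,103),(350,401),(160,372)):
  q=(250+p[0]/4,150+p[1]/4);print(atz('top',q,18))
E
```

```text
knob (array([577.1, -87. , 299.1]), [np.float64(0.4227585453498049), np.float64(0.42275854534981977)])
col (array([ 671.3, -102.1,  215.7]), [np.float64(1.1122883940723034), np.float64(1.1122883940724482)]) [674.  -99.4 214. ] [ 670.6 -101.8  214. ]
post top (array([ 500.8, -115.1,  243.4]), [np.float64(1.4826465298456148), np.float64(1.4826465298455778)]) [ 499.5 -114.7  242. ] [ 503.2 -113.   242. ]
pivot [579.8 -78.1 202. ] [ 569.6 -103.1  202. ]
cube [577.3 -97.   65. ]
[586.3 -84.4  85. ]
side red 300.24 216.32 298 302 210 223 50
side blk [ 30  17  13  11 103] [326.  181.6]
top red 329.0 243.0 327 331 241 245 17
[719.  -42.5  18. ]
[ 702.9 -171.1   18. ]
[ 500.6 -141.8   18. ]
[519.3 -14.9  18. ]
```

Geometry agrees: rod to column is 95.5 mm (95 expected), post radius 74.6 mm (75 expected). The stand's x axis lies at −9°, the lever starts at about 0.3 rad, and the knob top is at (577,−87,299). I go up and over with the fingers shut.

Emit:
drive_tool --targets '[{"dz": 0.04,"claw": 1},{"dz": 0.04,"claw": 1},{"dz": 0.03,"claw": 1},{"dx": 0.03,"dy": 0.03,"claw": 1},{"dx": 0.03,"dy": 0.03,"claw": 1},{"dx": 0.03,"dy": 0.03,"claw": 1},{"dx": 0.03,"dy": 0.03,"claw": 1},{"dx": 0.03,"dy": 0.03,"claw": 1},{"dx": 0.03,"dy": 0.03,"claw": 1},{"dx": 0.03,"dy": 0.03,"claw": 1},{"dx": 0.03,"dy": 0.03,"claw": 1},{"claw": 1}]'

```text
validation failed for argument at $.ta...
```

Emit:
drive_tool --targets '[{"dx": 0.0,"dy": 0.0,"dz": 0.04,"twist": 0.0,"claw": 1.0}]'

```text
time: 0.9
position: [172.5, -517.6, 265.5]
eef_rot: [[0.316, -0.949, -0.005], [-0.949, -0.316, 0.014], [-0.015, 0.0, -1.0]]
wrist_force: [-0.1, 0.1, 0.1]
opening: 73.2
```

Emit:
drive_tool --targets '[{"dx": 0,"dy": 0,"dz": 0.04,"twist": 0,"claw": 1},{"dx": 0,"dy": 0,"dz": 0.03,"twist": 0,"claw": 1},{"dx": 0.035,"dy": 0.035,"dz": 0,"twist": 0,"claw": 1},{"dx": 0.035,"dy": 0.035,"dz": 0,"twist": 0,"claw": 1},{"dx": 0.035,"dy": 0.035,"dz": 0,"twist": 0,"claw": 1},{"dx": 0.035,"dy": 0.035,"dz": 0,"twist": 0,"claw": 1},{"dx": 0.035,"dy": 0.035,"dz": 0,"twist": 0,"claw": 1},{"dx": 0.035,"dy": 0.035,"dz": 0,"twist": 0,"claw": 1},{"dx": 0.035,"dy": 0.035,"dz": 0,"twist": 0,"claw": 1},{"dx": 0.035,"dy": 0.035,"dz": 0,"twist": 0,"claw": 1},{"dx": 0,"dy": 0,"dz": 0,"twist": 0,"claw": 1},{"dx": 0,"dy": 0,"dz": 0,"twist": 0,"claw": 1}]'

```text
time: 2.1
position: [454.8, -240.4, 341.2]
eef_rot: [[0.32, -0.947, -0.0], [-0.947, -0.32, 0.0], [-0.0, 0.0, -1.0]]
wrist_force: [-0.6, -0.9, 0.8]
opening: -0.3
```

Emit:
drive_tool --targets '[{"dx": 0.024,"dy": 0.031,"dz": 0,"twist": 0,"claw": 1},{"dx": 0.024,"dy": 0.031,"dz": 0,"twist": 0,"claw": 1},{"dx": 0.024,"dy": 0.031,"dz": 0,"twist": 0,"claw": 1},{"dx": 0.025,"dy": 0.03,"dz": 0,"twist": 0,"claw": 1},{"dx": 0.025,"dy": 0.03,"dz": 0,"twist": 0,"claw": 1},{"dx": 0,"dy": 0,"dz": -0.01,"twist": 0,"claw": 1},{"dx": 0,"dy": 0,"dz": -0.01,"twist": 0,"claw": 1},{"dx": 0,"dy": 0,"dz": 0,"twist": 0,"claw": 1},{"dx": 0,"dy": 0,"dz": 0,"twist": 0,"claw": 1},{"dx": 0,"dy": 0,"dz": 0,"twist": 0,"claw": 1}]'

```text
time: 3.1
position: [575.6, -90.6, 322.0]
eef_rot: [[0.313, -0.95, 0.001], [-0.95, -0.313, -0.001], [0.001, -0.0, -1.0]]
wrist_force: [0.1, 0.3, 0.4]
opening: 0.1
```

```bash
python3 - <<'E'
from h import *
import cv2
for c,(x,y) in(('side',(226,120)),('top',(250,130))):
    im=imaging.read_camera(c)[y:y+180,x:x+200,::-1];cv2.imwrite(f'pics/{c}1.png',cv2.resize(im,(640,576),interpolation=cv2.INTER_CUBIC))
s=status.sense();print(s['position'],s['wrist_force'])
E
```

```text
[575.88185237 -89.79133199 322.06576908] [-0.72101416  0.44225786 -0.65399105]
```

View pics/side1.png

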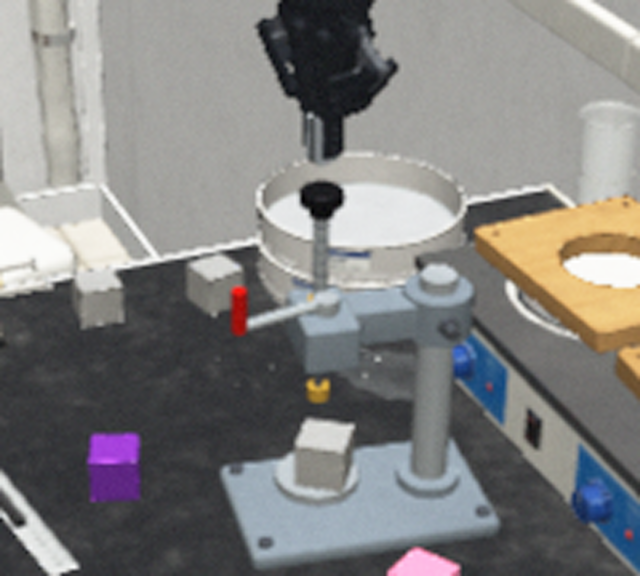

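View pics/top1.png

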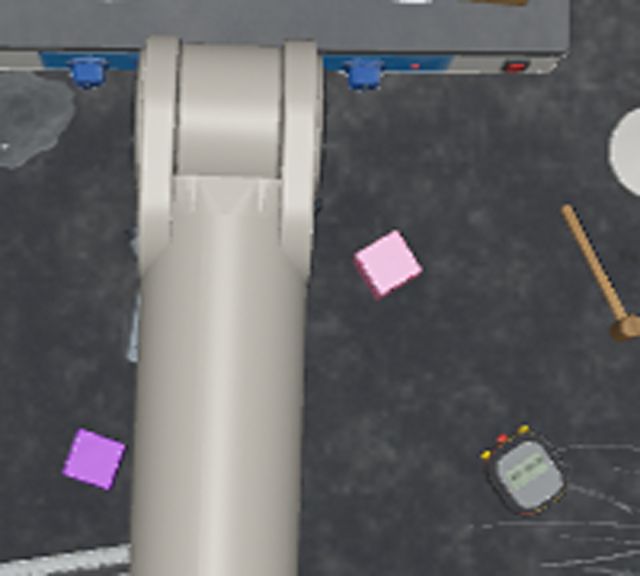

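The side view shows the shut fingers about 24 mm above the knob (crop 320,155 against knob 320,190). The top view is blocked by the arm. I estimate the foot and cube heights next to know the rough travel.

```bash
python3 - <<'E'
from h import *
for z in (140,130,125,120,115,110,105,100): print(z,proj('side',(577,-87,z)),proj('side',(577,-96,z)))
for z in (95,90,85,80,75): print(z,proj('side',(577,-87,z)))
print([ (r['pixel'],r['confidence']) for r in place_of('side','rod_end')],proj('side',(577,-87,149)))
E
```

```text
140 [324.89404462 236.37743262] [326.33841947 238.14536073]
130 [324.82946242 239.77483416] [326.26846275 241.55302914]
125 [324.79733995 241.46466422] [326.23366794 243.24792278]
120 [324.76532911 243.14862157] [326.19899463 244.93689768]
115 [324.73342933 244.82673677] [326.16444219 246.61998477]
110 [324.70164002 246.49904018] [326.13000999 248.29721481]
105 [324.66996063 248.16556193] [326.09569741 249.9686183 ]
100 [324.63839056 249.82633196] [326.06150382 251.63422556]
95 [324.60692927 251.48137998]
90 [324.57557619 253.13073553]
85 [324.54433076 254.77442792]
80 [324.51319243 256.41248627]
75 [324.48216065 258.04493949]
[([325.9, 232.6], 0.55)] [324.95255631 233.29937558]
```

Emit:
drive_tool --targets '[{"dx": 0.001,"dy": 0.003,"dz": -0.01,"twist": 0,"claw": 1},{"dx": 0,"dy": 0,"dz": -0.007,"twist": 0,"claw": 1},{"dx": 0,"dy": 0,"dz": -0.002,"twist": 0,"claw": 1},{"dx": 0,"dy": 0,"dz": -0.002,"twist": 0,"claw": 1},{"dx": 0,"dy": 0,"dz": -0.002,"twist": 0,"claw": 1},{"dx": 0,"dy": 0,"dz": 0,"twist": 0,"claw": 1}]'

```text
time: 3.85
position: [576.9, -85.8, 298.1]
eef_rot: [[0.316, -0.949, -0.0], [-0.949, -0.316, -0.0], [-0.0, 0.0, -1.0]]
wrist_force: [0.9, -0.1, 0.6]
opening: 0.1
```

Foot face is at roughly 118 mm and the cube top at roughly 84 mm, so I expect contact with the knob near 263–270.

Emit:
drive_tool --targets '[{"dx": 0,"dy": 0,"dz": -0.003,"twist": 0,"claw": 1},{"dx": 0,"dy": 0,"dz": -0.003,"twist": 0,"claw": 1},{"dx": 0,"dy": 0,"dz": -0.003,"twist": 0,"claw": 1}]'

```text
time: 4.15
position: [577.4, -85.8, 290.0]
eef_rot: [[0.316, -0.949, 0.002], [-0.949, -0.316, -0.0], [0.001, -0.002, -1.0]]
wrist_force: [0.4, -0.4, 3.6]
opening: 0.5
```

Emit:
drive_tool --targets '[{"dx": 0,"dy": 0,"dz": -0.002,"twist": 0,"claw": 1},{"dx": 0,"dy": 0,"dz": -0.002,"twist": 0,"claw": 1},{"dx": 0,"dy": 0,"dz": -0.002,"twist": 0,"claw": 1}]'

```text
time: 4.45
position: [577.3, -85.8, 283.4]
eef_rot: [[0.316, -0.949, 0.001], [-0.949, -0.316, -0.0], [0.0, -0.001, -1.0]]
wrist_force: [0.3, -1.0, 3.2]
opening: -0.2
```

```bash
python3 - <<'E'
from h import *
import cv2
im=imaging.read_camera('side')[150:270,276:376,::-1];cv2.imwrite(f'pics/side2.png',cv2.resize(im,(500,600),interpolation=cv2.INTER_CUBIC))
s=status.sense();print(s['position'],s['wrist_force'])
E
```

```text
[577.36064178 -85.82858235 283.04078756] [ 0.56191485 -0.09491248  2.81115781]
```

View pics/side2.png

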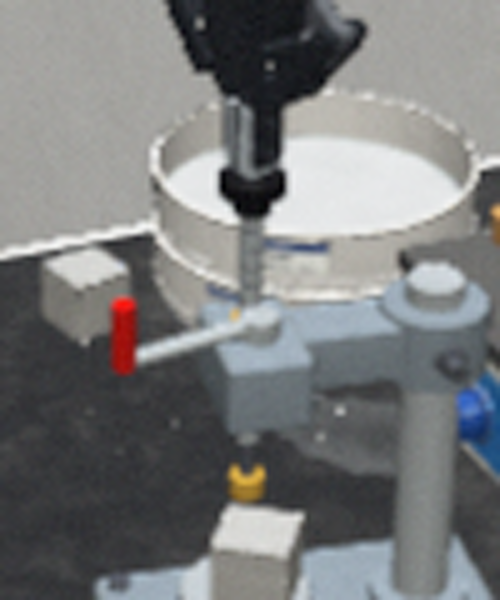

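The knob follows the fingers at about 3.5 N. The foot (crop 247,500) is still above the cube top (crop 257,522), about 15–18 mm away.

Emit:
drive_tool --targets '[{"dx": 0,"dy": 0,"dz": -0.002,"twist": 0,"claw": 1},{"dx": 0,"dy": 0,"dz": -0.002,"twist": 0,"claw": 1},{"dx": 0,"dy": 0,"dz": -0.001,"twist": 0,"claw": 1},{"dx": 0,"dy": 0,"dz": -0.001,"twist": 0,"claw": 1}]'

```text
time: 4.9
position: [577.3, -85.8, 277.3]
eef_rot: [[0.316, -0.949, 0.001], [-0.949, -0.316, -0.0], [0.0, -0.001, -1.0]]
wrist_force: [1.9, -0.6, 2.8]
opening: 0.3
```

Emit:
drive_tool --targets '[{"dx": 0,"dy": 0,"dz": -0.001,"twist": 0,"claw": 1},{"dx": 0,"dy": 0,"dz": -0.001,"twist": 0,"claw": 1}]'

```text
time: 5.1
position: [577.3, -85.8, 275.4]
eef_rot: [[0.316, -0.949, 0.001], [-0.949, -0.316, -0.0], [0.0, -0.001, -1.0]]
wrist_force: [1.5, -0.9, 2.6]
opening: 0.0
```

Emit:
drive_tool --targets '[{"dx": 0,"dy": 0,"dz": -0.001,"twist": 0,"claw": 1},{"dx": 0,"dy": 0,"dz": -0.001,"twist": 0,"claw": 1}]'

```text
time: 5.3
position: [577.3, -85.8, 273.4]
eef_rot: [[0.316, -0.949, 0.001], [-0.949, -0.316, -0.0], [0.0, -0.001, -1.0]]
wrist_force: [2.1, -0.3, 2.8]
opening: -0.1
```

Emit:
drive_tool --targets '[{"dx": 0,"dy": 0,"dz": -0.0005,"twist": 0,"claw": 1},{"dx": 0,"dy": 0,"dz": -0.0005,"twist": 0,"claw": 1}]'

```text
time: 5.5
position: [577.1, -85.8, 272.3]
eef_rot: [[0.316, -0.949, 0.0], [-0.949, -0.316, -0.0], [0.0, -0.0, -1.0]]
wrist_force: [2.6, -0.5, 2.8]
opening: -0.1
```

Emit:
drive_tool --targets '[{"dx": 0,"dy": 0,"dz": -0.0005,"twist": 0,"claw": 1},{"dx": 0,"dy": 0,"dz": -0.0005,"twist": 0,"claw": 1}]'

```text
time: 5.7
position: [577.1, -85.8, 271.4]
eef_rot: [[0.316, -0.949, 0.0], [-0.949, -0.316, -0.0], [0.0, -0.0, -1.0]]
wrist_force: [3.0, 0.3, 3.2]
opening: 0.1
```

Emit:
drive_tool --targets '[{"dx": 0,"dy": 0,"dz": -0.0005,"twist": 0,"claw": 1},{"dx": 0,"dy": 0,"dz": -0.0005,"twist": 0,"claw": 1}]'

```text
time: 5.9
position: [577.0, -85.8, 270.3]
eef_rot: [[0.316, -0.949, 0.0], [-0.949, -0.316, -0.0], [0.0, -0.0, -1.0]]
wrist_force: [2.6, -0.6, 2.8]
opening: -0.1
```

```bash
python3 - <<'E'
from h import *
import cv2
im=imaging.read_camera('side')[210:290,286:366,::-1];cv2.imwrite(f'pics/side3.png',cv2.resize(im,(560,560),interpolation=cv2.INTER_CUBIC))
E
```

```text
(no output)
```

View pics/side3.png

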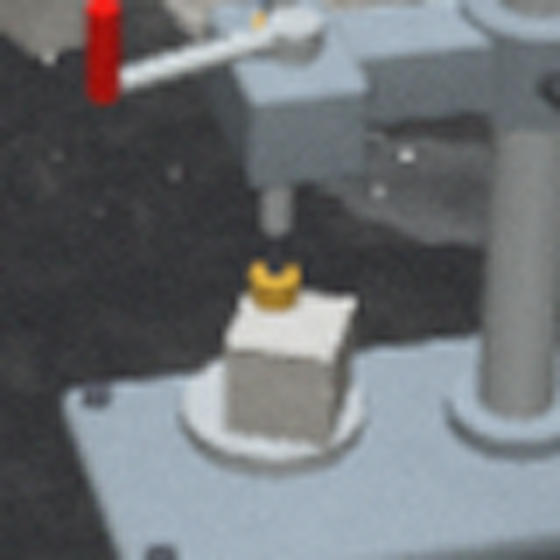

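The foot (crop 275,307) is just above the back half of the cube top and has not touched yet. I continue in 0.5 mm steps.

Emit:
drive_tool --targets '[{"dx": 0,"dy": 0,"dz": -0.0005,"twist": 0,"claw": 1},{"dx": 0,"dy": 0,"dz": -0.0005,"twist": 0,"claw": 1},{"dx": 0,"dy": 0,"dz": -0.0005,"twist": 0,"claw": 1}]'

```text
time: 6.25
position: [576.9, -85.7, 268.7]
eef_rot: [[0.316, -0.949, -0.0], [-0.949, -0.316, -0.0], [-0.0, 0.0, -1.0]]
wrist_force: [2.3, -0.3, 3.4]
opening: -0.3
```

Emit:
drive_tool --targets '[{"dx": 0,"dy": 0,"dz": -0.0005,"twist": 0,"claw": 1},{"dx": 0,"dy": 0,"dz": -0.0005,"twist": 0,"claw": 1}]'

```text
time: 6.45
position: [576.9, -85.8, 267.7]
eef_rot: [[0.316, -0.949, -0.0], [-0.949, -0.316, -0.0], [-0.0, 0.0, -1.0]]
wrist_force: [2.1, -1.1, 2.9]
opening: -0.1
```

Emit:
drive_tool --targets '[{"dx": 0,"dy": 0,"dz": -0.0005,"twist": 0,"claw": 1},{"dx": 0,"dy": 0,"dz": -0.0005,"twist": 0,"claw": 1}]'

```text
time: 6.65
position: [576.9, -85.8, 266.7]
eef_rot: [[0.316, -0.949, -0.0], [-0.949, -0.316, -0.0], [-0.0, 0.0, -1.0]]
wrist_force: [2.3, -0.6, 3.2]
opening: -0.2
```

Emit:
drive_tool --targets '[{"dx": 0,"dy": 0,"dz": -0.0005,"twist": 0,"claw": 1},{"dx": 0,"dy": 0,"dz": -0.0005,"twist": 0,"claw": 1}]'

```text
time: 6.85
position: [576.9, -85.7, 265.7]
eef_rot: [[0.316, -0.949, -0.0], [-0.949, -0.316, 0.0], [-0.0, 0.0, -1.0]]
wrist_force: [2.4, -0.2, 3.1]
opening: 0.2
```

Emit:
drive_tool --targets '[{"dx": 0,"dy": 0,"dz": -0.0005,"twist": 0,"claw": 1},{"dx": 0,"dy": 0,"dz": -0.0005,"twist": 0,"claw": 1}]'

```text
time: 7.05
position: [576.9, -85.8, 265.5]
eef_rot: [[0.316, -0.949, 0.0], [-0.949, -0.316, -0.0], [0.0, -0.0, -1.0]]
wrist_force: [1.4, -0.5, 8.2]
opening: 0.2
```

Contact is felt: the descent stops at 265.5 mm and the force rises from about 3 N to 8 N, so about 5 N on the cube. Now I check with a picture.

```bash
python3 - <<'E'
from h import *
import cv2
im=imaging.read_camera('side')[210:290,286:366,::-1];cv2.imwrite(f'pics/side4.png',cv2.resize(im,(560,560),interpolation=cv2.INTER_CUBIC))
s=status.sense();print(s['position'],s['wrist_force'])
E
```

```text
[576.91061787 -85.78128755 265.51580383] [ 1.35076088 -0.02419689  4.23859108]
```

View pics/side4.png

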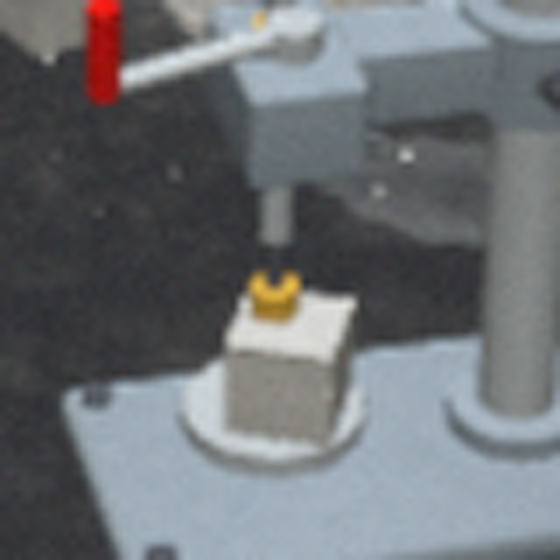

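The foot sits on the cube top (crop 273,320) and the cube has not moved. The force reading has since dropped to 4.2 N, so I confirm with one more half-millimetre press.

Emit:
drive_tool --targets '[{"dx": 0,"dy": 0,"dz": -0.0005,"twist": 0,"claw": 1},{"dx": 0,"dy": 0,"dz": 0,"twist": 0,"claw": 1}]'

```text
time: 7.3
position: [576.9, -85.8, 265.5]
eef_rot: [[0.316, -0.949, 0.001], [-0.949, -0.316, -0.0], [0.001, -0.001, -1.0]]
wrist_force: [0.4, 0.0, 7.3]
opening: -0.0
```

Firm contact is confirmed: the height stays at 265.5 mm under more load. I lift straight off, then go over the post half open with the jaws tangential.

Emit:
drive_tool --targets '[{"dx": 0,"dy": 0,"dz": 0.005,"twist": 0,"claw": 1},{"dx": 0,"dy": 0,"dz": 0.02,"twist": 0,"claw": 1},{"dx": 0,"dy": 0,"dz": 0.015,"twist": 0,"claw": 1},{"dx": -0.02,"dy": -0.008,"dz": 0,"twist": -5.2,"claw": 0},{"dx": -0.02,"dy": -0.007,"dz": 0,"twist": -5.2,"claw": 0},{"dx": -0.02,"dy": -0.007,"dz": 0,"twist": 0,"claw": 0},{"dx": -0.016,"dy": -0.007,"dz": 0,"twist": 0,"claw": 0},{"dx": 0,"dy": 0,"dz": -0.02,"twist": 0,"claw": 0},{"dx": 0,"dy": 0,"dz": -0.02,"twist": 0,"claw": 0},{"dx": 0,"dy": 0,"dz": 0,"twist": 0,"claw": 0},{"dx": 0,"dy": 0,"dz": 0,"twist": 0,"claw": 0}]'

```text
time: 8.4
position: [500.0, -114.6, 263.6]
eef_rot: [[0.14, -0.99, -0.003], [-0.99, -0.14, 0.001], [-0.001, 0.003, -1.0]]
wrist_force: [-0.1, -0.2, 0.3]
opening: 42.7
```

```bash
python3 - <<'E'
from h import *
import cv2
im=imaging.read_camera('side')[150:290,236:376,::-1];cv2.imwrite(f'pics/side5.png',cv2.resize(im,(560,560),interpolation=cv2.INTER_CUBIC))
s=status.sense();print(s['position'],s['wrist_force'],s['opening'])
E
```

```text
[ 500.82883218 -114.62846249  264.51091132] [ 0.97690141 -0.67243946 -0.51492617] 42.957294104665706
```

View pics/side5.png

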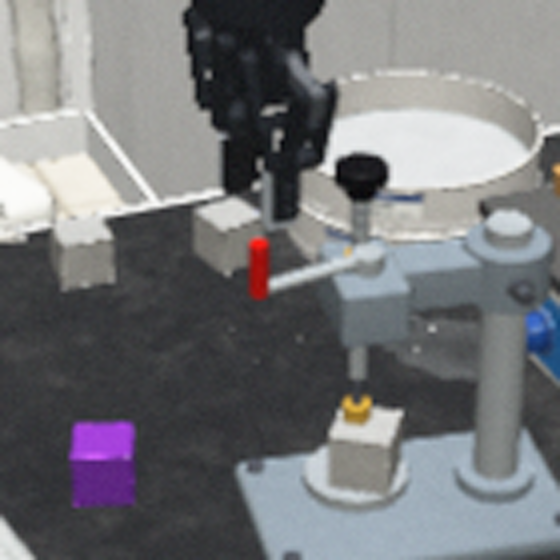

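The rod stayed put with the foot on the cube. The fingers (crop 238 and 283) straddle the red post (crop 259,240), so I descend to about 221 mm.

Emit:
drive_tool --targets '[{"dx": 0,"dy": 0,"dz": -0.012,"twist": 0,"claw": 0},{"dx": 0,"dy": 0,"dz": -0.012,"twist": 0,"claw": 0},{"dx": 0,"dy": 0,"dz": -0.01,"twist": 0,"claw": 0},{"dx": 0,"dy": 0,"dz": -0.009,"twist": 0,"claw": 0},{"dx": 0,"dy": 0,"dz": 0,"twist": 0,"claw": 0},{"dx": 0,"dy": 0,"dz": 0,"twist": 0,"claw": 0}]'

```text
time: 9.05
position: [500.9, -114.7, 221.1]
eef_rot: [[0.14, -0.99, -0.001], [-0.99, -0.14, 0.0], [-0.0, 0.0, -1.0]]
wrist_force: [0.6, 0.1, 0.1]
opening: 42.6
```

```bash
python3 - <<'E'
from h import *
import cv2
im=imaging.read_camera('side')[150:290,236:376,::-1];cv2.imwrite(f'pics/side6.png',cv2.resize(im,(560,560),interpolation=cv2.INTER_CUBIC))
s=status.sense();print(s['position'],s['wrist_force'],s['opening'])
# arc waypoints: gripper centre radius 75
P=np.array([574.3,-104.4]);a0=188.2
for a in np.arange(188.2,270,6.2): print(round(a,1),(P+75*np.array([np.cos(np.radians(a)),np.sin(np.radians(a))])).round(1), )
E
```

```text
[ 501.2507342  -114.79577011  221.53871674] [-0.07208477  0.08797728 -0.41797556] 43.012155079322646
188.2 [ 500.1 -115.1]
194.4 [ 501.7 -123.1]
200.6 [ 504.1 -130.8]
206.8 [ 507.4 -138.2]
213.0 [ 511.4 -145.2]
219.2 [ 516.2 -151.8]
225.4 [ 521.6 -157.8]
231.6 [ 527.7 -163.2]
237.8 [ 534.3 -167.9]
244.0 [ 541.4 -171.8]
250.2 [ 548.9 -175. ]
256.4 [ 556.7 -177.3]
262.6 [ 564.6 -178.8]
268.8 [ 572.7 -179.4]
```

View pics/side6.png

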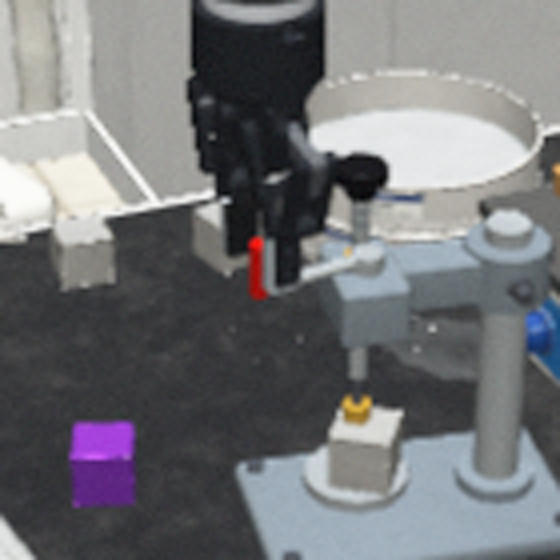

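The post is between the fingers. I narrow the jaws to about 20 mm as a loose cage and follow the arc.

Emit:
drive_tool --targets '[{"dx": 0,"dy": 0,"dz": 0,"twist": 0,"claw": 0.52},{"dx": 0,"dy": 0,"dz": 0,"twist": 0,"claw": 0.52},{"dx": 0,"dy": 0,"dz": 0,"twist": 0,"claw": 0.52},{"dx": 0.001,"dy": -0.008,"dz": 0,"twist": 6.2,"claw": 0.52},{"dx": 0.0024,"dy": -0.0077,"dz": 0,"twist": 6.2,"claw": 0.52},{"dx": 0.0033,"dy": -0.0074,"dz": 0,"twist": 6.2,"claw": 0.52},{"dx": 0.004,"dy": -0.007,"dz": 0,"twist": 6.2,"claw": 0.52},{"dx": 0.0048,"dy": -0.0066,"dz": 0,"twist": 6.2,"claw": 0.52}]'

```text
time: 9.9
position: [516.7, -150.4, 221.6]
eef_rot: [[0.634, -0.773, 0.0], [-0.773, -0.634, 0.002], [-0.001, -0.001, -1.0]]
wrist_force: [1.0, 1.8, 1.0]
opening: 20.7
```

Emit:
drive_tool --targets '[{"dx": 0.0054,"dy": -0.006,"dz": 0,"twist": 6.2,"claw": 0.52},{"dx": 0.0061,"dy": -0.0054,"dz": 0,"twist": 6.2,"claw": 0.52},{"dx": 0.0066,"dy": -0.0047,"dz": 0,"twist": 6.2,"claw": 0.52},{"dx": 0.0071,"dy": -0.0039,"dz": 0,"twist": 6.2,"claw": 0.52},{"dx": 0.0075,"dy": -0.0032,"dz": 0,"twist": 6.2,"claw": 0.52},{"dx": 0,"dy": 0,"dz": 0,"twist": 0,"claw": 0.52}]'

```text
time: 10.5
position: [549.7, -174.8, 221.1]
eef_rot: [[0.94, -0.342, 0.0], [-0.342, -0.94, 0.001], [0.0, -0.001, -1.0]]
wrist_force: [-0.1, 0.1, -0.2]
opening: 20.5
```

```bash
python3 - <<'E'
from h import *
import cv2
im=imaging.read_camera('side')[150:290,236:376,::-1];cv2.imwrite(f'pics/side7.png',cv2.resize(im,(560,560),interpolation=cv2.INTER_CUBIC))
s=status.sense();print(s['position'],s['wrist_force'],s['opening'])
E
```

```text
[ 549.36230988 -174.81136308  221.16049649] [-0.31119327  0.05337746 -0.05996648] 20.291957219752934
```

View pics/side7.png

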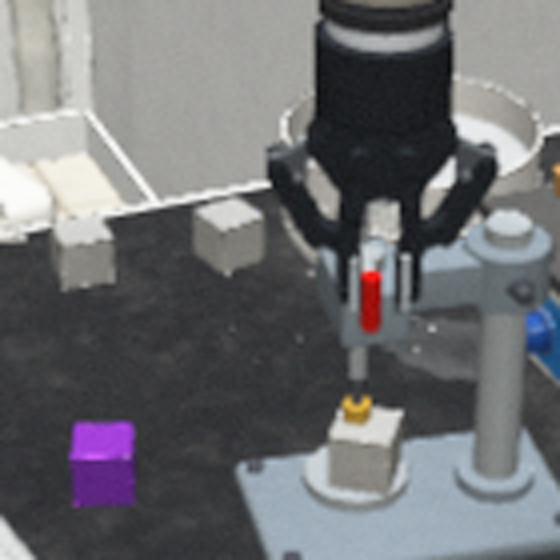

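The post moves with the cage (crop 370,300) and the foot is still on the cube. I go on slowly to the end stop.

Emit:
drive_tool --targets '[{"dx": 0.0039,"dy": -0.0012,"dz": 0,"twist": 3.1,"claw": 0.52},{"dx": 0.0039,"dy": -0.0011,"dz": 0,"twist": 3.1,"claw": 0.52},{"dx": 0.004,"dy": -0.0008,"dz": 0,"twist": 3.1,"claw": 0.52},{"dx": 0.004,"dy": -0.0007,"dz": 0,"twist": 3.1,"claw": 0.52}]'

```text
time: 10.95
position: [564.0, -178.3, 221.3]
eef_rot: [[0.991, -0.132, -0.002], [-0.132, -0.991, -0.0], [-0.002, 0.0, -1.0]]
wrist_force: [-2.0, 0.7, 0.7]
opening: 20.4
```

Emit:
drive_tool --targets '[{"dx": 0.002,"dy": -0.0002,"dz": 0,"twist": 0,"claw": 0.52},{"dx": 0,"dy": 0,"dz": 0,"twist": 0,"claw": 0.52}]'

```text
time: 11.15
position: [566.5, -179.0, 221.3]
eef_rot: [[0.991, -0.134, -0.001], [-0.134, -0.991, -0.001], [-0.001, 0.001, -1.0]]
wrist_force: [-2.4, -0.2, 0.4]
opening: 21.0
```

Emit:
drive_tool --targets '[{"dx": 0.002,"dy": 0,"dz": 0,"twist": 0,"claw": 0.52},{"dx": 0,"dy": 0,"dz": 0,"twist": 0,"claw": 0.52}]'

```text
time: 11.35
position: [568.7, -179.4, 221.3]
eef_rot: [[0.991, -0.133, -0.001], [-0.133, -0.991, -0.001], [-0.0, 0.001, -1.0]]
wrist_force: [-1.7, -1.1, 0.3]
opening: 20.7
```

Emit:
drive_tool --targets '[{"dx": 0.001,"dy": 0,"dz": 0,"twist": 0,"claw": 0.52},{"dx": 0,"dy": 0,"dz": 0,"twist": 0,"claw": 0.52}]'

```text
time: 11.55
position: [569.8, -179.1, 221.2]
eef_rot: [[0.991, -0.132, -0.0], [-0.132, -0.991, -0.0], [-0.0, 0.001, -1.0]]
wrist_force: [-2.9, -2.0, 0.3]
opening: 20.6
```

Emit:
drive_tool --targets '[{"dx": 0.001,"dy": 0,"dz": 0,"twist": 0,"claw": 0.52},{"dx": 0,"dy": 0,"dz": 0,"twist": 0,"claw": 0.52}]'

```text
time: 11.75
position: [570.0, -179.1, 221.1]
eef_rot: [[0.991, -0.132, -0.002], [-0.132, -0.991, -0.0], [-0.002, 0.001, -1.0]]
wrist_force: [-5.2, -1.2, 2.7]
opening: 20.2
```

Emit:
drive_tool --targets '[{"dx": 0.001,"dy": 0,"dz": 0,"twist": 0,"claw": 0.52},{"dx": 0,"dy": 0,"dz": 0,"twist": 0,"claw": 0.52}]'

```text
time: 11.95
position: [570.0, -179.1, 221.1]
eef_rot: [[0.991, -0.132, -0.005], [-0.132, -0.991, -0.0], [-0.005, 0.001, -1.0]]
wrist_force: [-6.6, -1.5, 3.3]
opening: 20.2
```

Emit:
drive_tool --targets '[{"dx": 0.001,"dy": 0,"dz": 0,"twist": 0,"claw": 0.52},{"dx": 0,"dy": 0,"dz": 0,"twist": 0,"claw": 0.52}]'

```text
time: 12.15
position: [570.1, -179.1, 221.0]
eef_rot: [[0.991, -0.132, -0.007], [-0.132, -0.991, -0.0], [-0.007, 0.001, -1.0]]
wrist_force: [-8.7, -1.1, 4.0]
opening: 20.2
```

The stop is reached: position is fixed at 570.0 mm while the force climbs to 8.7 N. I release, centre, open and lift straight out.

Emit:
drive_tool --targets '[{"dx": -0.003,"dy": 0,"dz": 0,"twist": 0,"claw": 0.52},{"dx": -0.003,"dy": 0,"dz": 0,"twist": 0,"claw": 0.3},{"dx": -0.002,"dy": 0,"dz": 0,"twist": 0,"claw": 0.1},{"dx": 0,"dy": 0,"dz": 0,"twist": 0,"claw": 0.1},{"dx": 0,"dy": 0,"dz": 0,"twist": 0,"claw": 0.1},{"dx": 0,"dy": 0,"dz": 0.02,"twist": 0,"claw": 0.1},{"dx": 0,"dy": 0,"dz": 0.04,"twist": 0,"claw": 0.1},{"dx": 0,"dy": 0,"dz": 0.04,"twist": 0,"claw": 0.1},{"dx": 0,"dy": 0,"dz": 0.03,"twist": 0,"claw": 0.1},{"dx": -0.03,"dy": -0.04,"dz": 0,"twist": 0,"claw": 0.1},{"dx": -0.03,"dy": -0.04,"dz": 0,"twist": 0,"claw": 0.1},{"dx": -0.03,"dy": -0.04,"dz": 0,"twist": 0,"claw": 0.1}]'

```text
time: 13.35
position: [474.7, -299.5, 351.7]
eef_rot: [[0.992, -0.13, 0.002], [-0.13, -0.992, -0.001], [0.002, 0.001, -1.0]]
wrist_force: [1.3, -0.9, 0.4]
opening: 38.6
```

Emit:
drive_tool --targets '[{"dx": -0.03,"dy": -0.04,"dz": 0,"twist": 0,"claw": 0.1},{"dx": -0.03,"dy": -0.04,"dz": 0,"twist": 0,"claw": 0.1},{"dx": -0.03,"dy": -0.04,"dz": 0,"twist": 0,"claw": 0.1},{"dx": -0.02,"dy": -0.04,"dz": 0,"twist": 0,"claw": 0.1},{"dx": 0,"dy": 0,"dz": 0,"twist": 0,"claw": 0.1},{"dx": 0,"dy": 0,"dz": 0,"twist": 0,"claw": 0.1},{"dx": 0,"dy": 0,"dz": 0,"twist": 0,"claw": 0.1}]'

```text
time: 14.05
position: [366.6, -457.2, 351.4]
eef_rot: [[0.992, -0.129, 0.002], [-0.129, -0.992, 0.001], [0.001, -0.001, -1.0]]
wrist_force: [0.5, 0.5, 0.6]
opening: 38.5
```

```bash
python3 - <<'E'
from h import *
import cv2
for c,(x,y) in(('side',(236,150)),('top',(250,150))):
    f=imaging.read_camera(c);cv2.imwrite(f'pics/{c}8f.png',f[:,:,::-1])
    im=f[y:y+140,x:x+140,::-1];cv2.imwrite(f'pics/{c}8.png',cv2.resize(im,(560,560),interpolation=cv2.INTER_CUBIC))
    a=f.astype(int);r,g,b=a[...,0],a[...,1],a[...,2]
    m=(r>140)&(g<70)&(b<80);m[:, :250]=0;m[:,400:]=0;m[:150]=0;m[300:]=0
    ys,xs=np.nonzero(m);print(c,'red',xs.mean(),ys.mean(),ys.min())
    P=np.array([574.3,-104.4]);
    for A in(1.5,1.6):
        t=np.radians(171)+A;q=P+75*np.array([np.cos(t),np.sin(t)]);print(A,proj(c,(*q,229)),proj(c,(*q,242)))
s=status.sense();print(s['time'],s['position'],s['wrist_force'])
E
```

```text
side red 337.27272727272725 225.6969696969697 218
1.5 [333.41602015 224.24463921] [333.55103461 219.31992318]
1.6 [336.59679421 223.90586635] [336.7475294  218.98471622]
top red 357.10526315789474 214.73684210526315 213
1.5 [356.45828964 219.06287001] [356.86114554 218.33439164]
1.6 [357.02546265 215.91800936] [357.43351344 215.15987436]
14.15 [ 366.74857852 -456.91295468  351.65828347] [0.99200137 0.32686757 0.31750892]
```

View pics/side8.png

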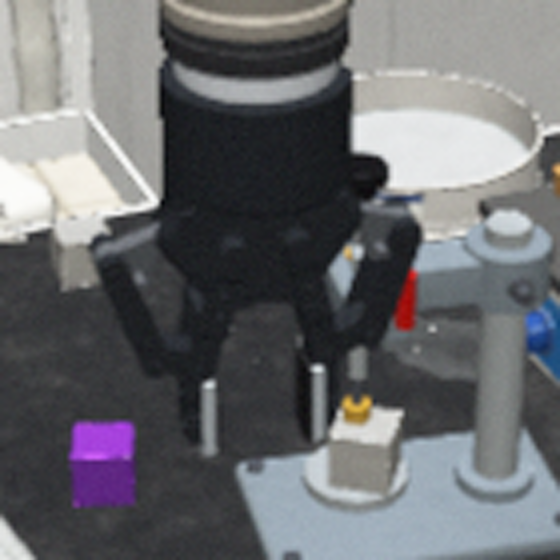

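View pics/top8f.png

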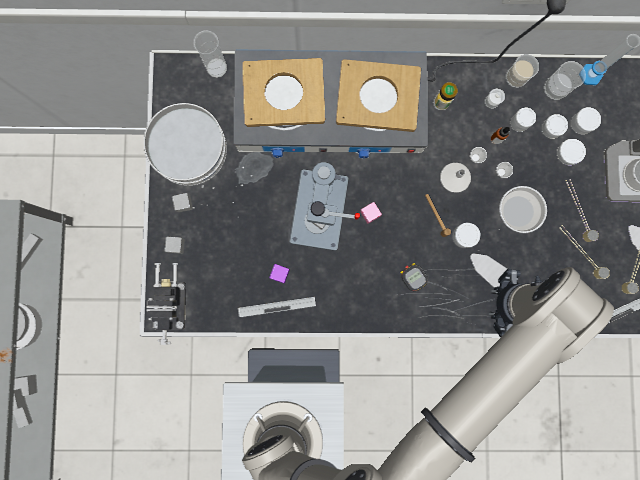

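The lever post lies at the predicted locked place: top (357.1,214.7) against (357.4,215.2) expected for 1.6 rad. Foot and cube show at the same pixels as before (crop 357,405). One quick difference check, then I hand in.

```bash
python3 - <<'E'
from h import *
import cv2
a=cv2.imread('pics/side5.png').astype(np.float32);b=cv2.imread('pics/side8.png').astype(np.float32)
s=np.s_[375:430,335:380];print(cv2.phaseCorrelate(a[s][...,0].copy(),b[s][...,0].copy()),np.abs(a[s]-b[s]).mean())
env.hand_in()
E
```

```text
((0.5126231790305162, -0.04314306948846536), 0.9401970941049081) 2.678788
the job is handed in; nothing more can be done
```

The depth stop rests on the mortar cube and is clamped, and I handed the job in at about 14 s of the 67 s allowed.

- **Lowering the rod:** I pushed the knob down with the shut fingers. At a knob height of 265.5 mm the descent stopped and the wrist force went from about 3 N to 8 N, so roughly 5 N on the cube. A further 0.5 mm of commanded descent did not move it.
- **Locking the lever:** I swung the red post round in a loose finger cage until it stopped moving while the force climbed to 8.7 N, then released it and backed the arm away.
- **Last checks:** The top camera shows the post within a pixel of where 1.6 rad should put it. In the side camera the foot-and-cube patch matches the picture from before clamping: no vertical shift, about 0.1 camera pixel sideways. The top view shows no visible change to the other things on the bench.

One reading disagreed. Just after first contact the force briefly dropped to 4.2 N, and the extra 0.5 mm press brought it back to 7.3 N. In the last side picture the gripper hides part of the head and knob, but the foot, cube and red post are visible.

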